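Check and snap shut the instrument cases

ROBOT

A 6-joint arm with a two-finger parallel gripper is mounted at the origin on the work surface. World frame = base frame: x ahead of the robot, y to its left, z up, the work surface at z = 0. Lengths are in mm, angles in rad, forces in N, time in s.
With the tool pointing down it reaches from about 350 to 775 mm from the base axis. Payload 7.3 kg.
Tool frame: the origin (TCP) lies on the front face of the gripper's body, between the roots of the fingers; the fingertips stand 66 mm ahead of it and the grasp point (between the pads) lies 47 mm ahead of it (bot.tip_extent is the distance from the TCP to the fingertips, in mm); z points along the fingers, y is the line along which they close (so a half turn about z gives the same grasp; the last joint's range is limited). The gripper opens to 92 mm and grips with 3 to 60 N. Pads are 19 mm wide; open, the fingers measure 130 mm over their backs; the gripper's body (75 mm by 190 mm) begins 47 mm behind the grasp point.
Start: joints at [-1.456, 0.342, 1.524, -0, 1.275, -0.146], TCP at [135.394, -507.254, 292.241] pointing down, gripper open.
Joint ranges: [-2.53, 2.53], [-0.77, 2.02], [0.04, 2.7], [-1, 4.14], [0.28, 2.66], [-3.11, 3.11]. Speed limits (rad/s): [2.57, 2.57, 3.14, 3.14, 3.14, 3.14].

INTERFACE

Orientations are given as [roll, pitch, yaw] about the fixed x, y, z axes, in that order (R = Rz(yaw) Ry(pitch) Rx(roll)).
In Python, from plant import readout, viewer, order, bot gives the robot as it stands.
- The arm moves only by the shell command python3 -m creep 'ROWS'. ROWS is text: rows parted by semicolons, each of 7 numbers parted by spaces: the shift along the world's x, y, z in m, then the turn, a rotation vector about the world's x, y, z in rad, then the opening in per cent of the stroke, from 0 (shut) to 100 (fully open). A call has 1 to 8 rows; each row shifts and turns the commanded pose from where the row before left it; what a row does not reach is not made up. A row lasts 1/12 s, in which the tool goes at most 41.7 mm and 7.16 degrees, less where a joint would pass 70% of its speed; a pose out of reach is approached as far as the arm can. A call is refused whole if a number of a shift passes 0.0417 or a number of a turn 0.125, either way. A call with a gripper value outside its range is refused whole. The fingers move at their own pace and stop on an object; the grip force is fixed at half the most. Time passes only in rows, so rows that do not move let the fingers close. It gives the time, the measured TCP pose, the force, the opening and the grip force at its end, in the units of the state.
- readout.get_obs(): the state, without advancing time (a new reading comes with each control period).
- viewer.capture(name): name is "scene" or "side" or "wrist"; returns the picture (400x640x3 uint8, red, green, blue); there is no depth.
- viewer.camera_info(name): a dict with "fx", "fy", "cx", "cy" (pixels), "origin" and "rotation" of the camera in the world. Camera axes: x right, y up, looking along -z (the intrinsics and any distortion apply to the point x, -y, -z); pixel columns grow to the right and rows downward; lengths in mm; the calibration is good to about 2 mm. A picture is of the moment at which its call begins: read the wrist's pose just before it. camera_info takes no time and is no camera call; for the wrist camera it gives the pose at the moment of the call.
- order.close_job(): hands the job in; it is judged then, once.
The state is a dict: "time": time; "joint_positions": joint angles; "dq": joint speeds; "tau": joint torques, N m; "tool_pos": TCP position; "tcp_rot": TCP orientation; "contact_force": force on the tool from outside, world axes, zero at the start; "moment": the same for the moment, N m; "grip_width": finger opening in mm; "finger_force": force on a finger pad.
Only numpy, scipy, OpenCV 4.12 (cv2) and the standard library are available. Lean on these libraries where they do the work, as an engineer would, in place of code of your own. Each camera call takes 0.05 s, during which the arm holds its last target. There are 200 camera calls.

TASK

The three instrument cases are about to be carried off by the grips on their lids: working along the row from the robot's left to its right, give each lid grip a short upward tug to see whether its catch holds. Where a lid comes up, let it down again and push its front catch in until it snaps home, so that in the end all three lids are down and all three catches are home. Tug only enough to tell, without swinging a lid open wide, and leave the other things on the bench where they are.

Things in the scene. Friction and masses are not known exactly. Their poses are not given: they have to be found in the camera images.
- case_a: One of three identical grey instrument carry cases, heavy and on rubber feet: it stays put on the bench. 130 mm deep (its x), 150 mm wide (its y), 85 mm high with the lid shut (lid = top 25 mm). Origin: centre of the underside. Its -x axis points out of the front, where the orange catch is (roughly towards the robot); lid hinge along the back top edge.
- lid_a (a joint): Lid angle of case_a about its rear hinge (along the case's y, 65 mm behind the case's centre, 60 mm above the bench; rad): 0 = shut, grows as the front rises. 0.28 kg, falls shut by itself; free, it lifts with 2 to 4 N at the grip. Held by its catch it gives only 0.02 to 0.03 rad (1.5 to 2 mm at the grip) for a pull of 8 to 13 N, then stops firmly.
- grip_a (a point): Middle of the carrying grip fixed on the lid of case_a: round bar along the case's y, 12 mm thick, 72 mm free between its posts, centre 111 mm above the bench (26 mm above the lid, 20 mm clear below the bar), over the middle of the case. It moves on an arc about the lid hinge: 0.8 mm back (case +x) for each 1 mm up.
- catch_a (a joint): Angle of the orange front catch of case_a, a plate hinged on the lid's front, 70 mm above the bench (rad): below 0.06 = snapped home under the keeper bar of the case; 0.06 to 0.25 = hook riding on the keeper; more = loose, lid not held. With the lid down, pushing its lower part towards the case snaps it home (about 6 N) against a firm stop at 0. It stays where it is left.
- tab_a (a point): Push point on the outer face of the catch of case_a: middle of the plate's lower part. The plate is 40 mm wide, 56 mm long, 3 mm thick; this point is 42 mm below its hinge. Snapped home: 84.5 mm in front of the case's centre, 28 mm above the bench; a loose catch stands 10 to 20 mm further out.
- case_b: One of three identical grey instrument carry cases, heavy and on rubber feet: it stays put on the bench. 130 mm deep (its x), 150 mm wide (its y), 85 mm high with the lid shut (lid = top 25 mm). Origin: centre of the underside. Its -x axis points out of the front, where the orange catch is (roughly towards the robot); lid hinge along the back top edge.
- lid_b (a joint): Lid angle of case_b about its rear hinge (along the case's y, 65 mm behind the case's centre, 60 mm above the bench; rad): 0 = shut, grows as the front rises. 0.28 kg, falls shut by itself; free, it lifts with 2 to 4 N at the grip. Held by its catch it gives only 0.02 to 0.03 rad (1.5 to 2 mm at the grip) for a pull of 8 to 13 N, then stops firmly.
- grip_b (a point): Middle of the carrying grip fixed on the lid of case_b: round bar along the case's y, 12 mm thick, 72 mm free between its posts, centre 111 mm above the bench (26 mm above the lid, 20 mm clear below the bar), over the middle of the case. It moves on an arc about the lid hinge: 0.8 mm back (case +x) for each 1 mm up.
- catch_b (a joint): Angle of the orange front catch of case_b, a plate hinged on the lid's front, 70 mm above the bench (rad): below 0.06 = snapped home under the keeper bar of the case; 0.06 to 0.25 = hook riding on the keeper; more = loose, lid not held. With the lid down, pushing its lower part towards the case snaps it home (about 6 N) against a firm stop at 0. It stays where it is left.
- tab_b (a point): Push point on the outer face of the catch of case_b: middle of the plate's lower part. The plate is 40 mm wide, 56 mm long, 3 mm thick; this point is 42 mm below its hinge. Snapped home: 84.5 mm in front of the case's centre, 28 mm above the bench; a loose catch stands 10 to 20 mm further out.
- case_c: One of three identical grey instrument carry cases, heavy and on rubber feet: it stays put on the bench. 130 mm deep (its x), 150 mm wide (its y), 85 mm high with the lid shut (lid = top 25 mm). Origin: centre of the underside. Its -x axis points out of the front, where the orange catch is (roughly towards the robot); lid hinge along the back top edge.
- lid_c (a joint): Lid angle of case_c about its rear hinge (along the case's y, 65 mm behind the case's centre, 60 mm above the bench; rad): 0 = shut, grows as the front rises. 0.28 kg, falls shut by itself; free, it lifts with 2 to 4 N at the grip. Held by its catch it gives only 0.02 to 0.03 rad (1.5 to 2 mm at the grip) for a pull of 8 to 13 N, then stops firmly.
- grip_c (a point): Middle of the carrying grip fixed on the lid of case_c: round bar along the case's y, 12 mm thick, 72 mm free between its posts, centre 111 mm above the bench (26 mm above the lid, 20 mm clear below the bar), over the middle of the case. It moves on an arc about the lid hinge: 0.8 mm back (case +x) for each 1 mm up.
- catch_c (a joint): Angle of the orange front catch of case_c, a plate hinged on the lid's front, 70 mm above the bench (rad): below 0.06 = snapped home under the keeper bar of the case; 0.06 to 0.25 = hook riding on the keeper; more = loose, lid not held. With the lid down, pushing its lower part towards the case snaps it home (about 6 N) against a firm stop at 0. It stays where it is left.
- tab_c (a point): Push point on the outer face of the catch of case_c: middle of the plate's lower part. The plate is 40 mm wide, 56 mm long, 3 mm thick; this point is 42 mm below its hinge. Snapped home: 84.5 mm in front of the case's centre, 28 mm above the bench; a loose catch stands 10 to 20 mm further out.
- side_cutters: Side cutters lying flat, beige handles, about 135 mm long, 70 mm wide, 12 mm high. A bystander, to be left alone. Origin: underside.
- tweezers: Dark steel tweezers lying flat, 125 mm long, 9 mm high. A bystander, to be left alone. Origin: underside.
- wire_spool: Brass-coloured wire spool standing on end, 64 mm across, 40 mm high. A bystander, to be left alone. Origin: underside.
- chip_tray: Black and grey chip tray with a paper band, 100 x 100 x 32 mm. A bystander, to be left alone. Origin: underside.
- solvent_bottle: Closed amber bottle, 56 mm across, 120 mm high. A bystander, to be left alone. Origin: underside.
- screwdriver: Screwdriver with a red handle lying flat, 170 mm long. A bystander, to be left alone. Origin: underside.
- parts_dish: Shallow steel dish, 84 mm across, 18 mm high. A bystander, to be left alone. Origin: underside.
Mind the look-alikes: they are no part of the job. Leave any brown or yellow look-alike of the case_b alone.

How it is judged (in metres and radians):
On the way, in this order (a step that is already met when the one before it is completed fails the run):
1. the lid of the left case (seen from the robot) has been tugged up by more than 0.01 rad (about 1 mm at the grip, its play taken up) (((world y of case_a above 0.11 m and value of joint lid_a above 0.01 rad) or (world y of case_b above 0.11 m and value of joint lid_b above 0.01 rad) or (world y of case_c above 0.11 m and value of joint lid_c above 0.01 rad))), for 0.1 s.
2. the lid of the middle case (seen from the robot) has been tugged up by more than 0.01 rad (about 1 mm at the grip, its play taken up) (((world y of case_a between -0.11 and 0.11 m and value of joint lid_a above 0.01 rad) or (world y of case_b between -0.11 and 0.11 m and value of joint lid_b above 0.01 rad) or (world y of case_c between -0.11 and 0.11 m and value of joint lid_c above 0.01 rad))), for 0.1 s.
3. the lid of the right case (seen from the robot) has been tugged up by more than 0.01 rad (about 1 mm at the grip, its play taken up) (((world y of case_a below -0.11 m and value of joint lid_a above 0.01 rad) or (world y of case_b below -0.11 m and value of joint lid_b above 0.01 rad) or (world y of case_c below -0.11 m and value of joint lid_c above 0.01 rad))), for 0.1 s.
At the end, for the whole second after the job is handed in: All three catches are snapped home (each catch joint below 0.06 rad) and all three lids are down (each lid joint below 0.01 rad), the cases having been tugged one after another from the robot's left (+y) to its right. A loose catch may be snapped as soon as it is found or after all the tugs (value of joint each of catch_a, catch_b, catch_c below 0.06 rad and value of joint each of lid_a, lid_b, lid_c below 0.01 rad); the robot touches nothing.
It fails at once if a lid was swung open wide (more than 0.6 rad) (value of joint any of lid_a, lid_b, lid_c above 0.6 rad).
It fails at once if a bystander was pushed more than 30 mm (distance of any of side_cutters, tweezers, wire_spool, chip_tray, solvent_bottle, screwdriver, parts_dish from where it was at the start of the episode above 0.03 m).
It also fails if it takes over 72 s, if anything falls off the work surface, if the arm or the gripper's body presses on something with over 40 N, if the wrist force passes 120 N, or if a joint passes its speed limit or range.

## Working session

There is one attempt and no reset: what is moved stays moved. The work goes in short steps, Python scripts to look and compute and a shell command to move; the robot and the scene stay as the last step left them, time stands still between calls to the robot, and variables do not carry over. Pictures are saved under pics/ and viewed, at most 10 in all, crops included, and the job is handed in when it is done.

```bash
mkdir -p pics; ls
python3 - <<'E'
from plant import readout, viewer, order, bot
import cv2
for n in ("scene","side"):
    im=viewer.capture(n); cv2.imwrite(f"pics/{n}0.png",im[:,:,::-1])
    print(n,viewer.camera_info(n))
o=readout.get_obs(); print(o['time'],o['tool_pos'],o['tcp_rot'],o['contact_force'],o['grip_width'])
E
```

```text
pics
scene {'fx': 372.11953986260744, 'fy': 372.11953986260744, 'cx': 320.28453838649295, 'cy': 204.1939496009704, 'origin': array([ 998.97866125, -517.11186397,  968.26746446]), 'rotation': array([0.68739722, 0.0063627 , 0.850632  ])}
side {'fx': 404.8274575695083, 'fy': 404.8274575695083, 'cx': 315.15095240288997, 'cy': 201.26820617023475, 'origin': array([203.31221603, 784.71210222, 743.97667681]), 'rotation': array([ 9.33466811e-01, -8.18245540e-04, -2.82746230e+00])}
0.1 [ 135.38030616 -506.96804628  291.6204624 ] [-3.14025967e+00 -2.07607152e-04  2.60817094e-01] [0.00341965 0.00849572 0.27827678] 91.65594090186072
```

View pics/scene0.png

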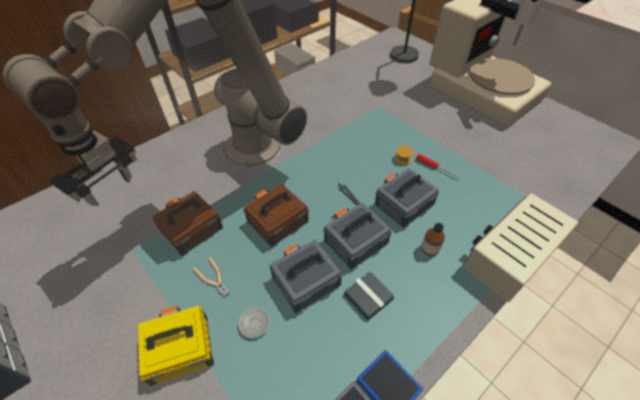

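View pics/side0.png

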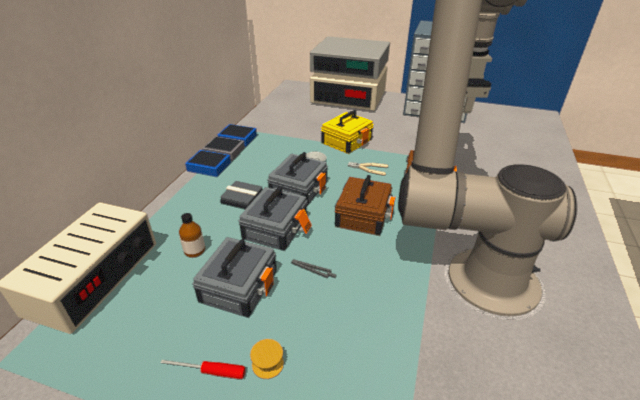

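The scene view shows three grey cases at about (407,195), (357,232) and (306,272), from robot left to right. The look-alikes are brown at (187,221) and (277,213) and yellow at (175,342), and I'll leave those alone. Next I'll enlarge both views to measure the grey ones.

Run:
```python
import cv2
a=cv2.imread("pics/scene0.png")[160:310,260:450]; cv2.imwrite("pics/sc.png",cv2.resize(a,None,fx=4,fy=4,interpolation=cv2.INTER_CUBIC)[:600])
b=cv2.imread("pics/side0.png")[145:320,180:350]; cv2.imwrite("pics/sd.png",cv2.resize(b,None,fx=3.4,fy=3.4,interpolation=cv2.INTER_CUBIC))
```

```text
(no output)
```

View pics/sc.png

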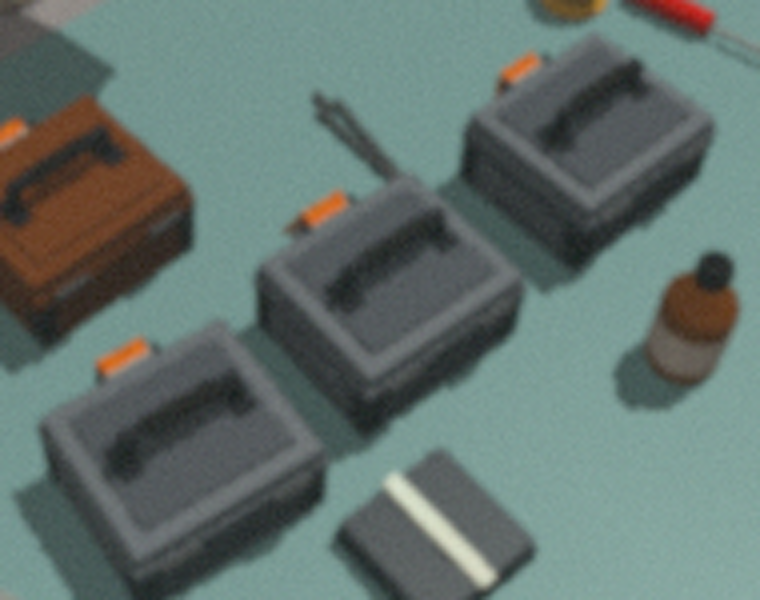

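View pics/sd.png

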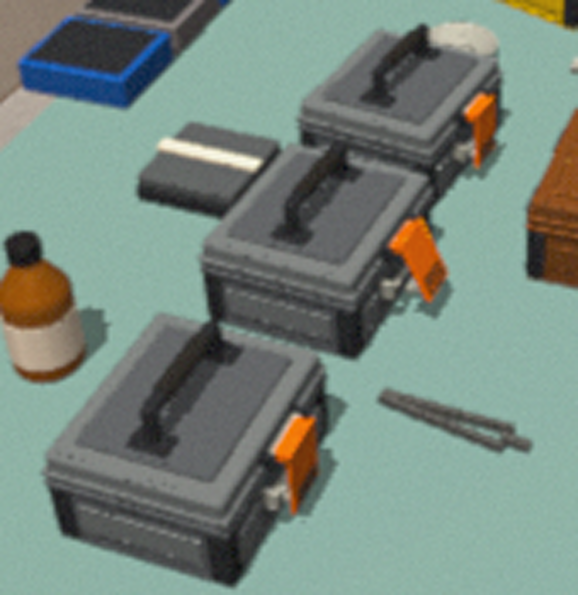

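The crops show the middle catch standing well out, so it is loose. The left and right catches look flush. I'll fit each case pose from its lid corners in both views.

```bash
cat > h.py <<'E'
from plant import readout, viewer, order, bot
import numpy as np, cv2
from scipy.spatial.transform import Rotation as R
from scipy.optimize import least_squares
def proj(ci,P):
    p=R.from_euler('xyz',ci['rotation']).inv().apply(np.atleast_2d(P)-ci['origin'])
    return np.c_[ci['cx']+ci['fx']*p[:,0]/-p[:,2], ci['cy']+ci['fy']*-p[:,1]/-p[:,2]]
def pts(c,L):
    q=np.atleast_2d(L).astype(float); s,k=np.sin(c[2]),np.cos(c[2])
    return np.c_[c[0]+k*q[:,0]-s*q[:,1], c[1]+s*q[:,0]+k*q[:,1], q[:,2]]
E
python3 - <<'E'
from h import *
# order: front+y, back+y, back-y, front-y
L=np.array([[-65,75,85],[65,75,85],[65,-75,85],[-65,-75,85]])
S={'left':[(597,38),(714,125),(592,208),(468,122)],'mid':[(403,180),(522,288),(372,375),(262,270)],'right':[(220,325),(323,455),(145,555),(45,425)]}
D={'left':[(230,508),(50,470),(160,318),(325,365)],'mid':[(355,285),(203,250),(285,146),(432,185)],'right':[(430,150),(302,110),(378,33),(497,72)]}
cs,cd=viewer.camera_info('scene'),viewer.camera_info('side')
for n in S:
    s=np.array(S[n])/4+[260,160]; d=np.array(D[n])/3.4+[180,145]
    f=lambda c:np.r_[proj(cs,pts(c,L))-s,proj(cd,pts(c,L))-d].ravel()
    r=least_squares(f,[500,0,0],x_scale=[1,1,.01],loss='soft_l1'); print(n,r.x.round(3),f(r.x).reshape(2,4,2).round(1).tolist())
    print('  grip',pts(r.x,[0,0,111]).round(),'tab',pts(r.x,[-84.5,0,28]).round())
E
```

```text
left [ 5.75695e+02  2.18003e+02 -5.00000e-03] [[[-1.9, -6.1], [0.0, -6.4], [-0.3, -3.0], [-0.6, -5.3]], [[-0.3, 0.3], [-1.8, -3.3], [-0.8, -2.2], [-0.3, -4.6]]]
  grip [[576. 218. 111.]] tab [[491. 218.  28.]]
mid [ 5.80269e+02 -1.27830e+01 -3.90000e-02] [[[0.1, -5.9], [0.7, -6.7], [0.2, -0.7], [-2.0, -3.7]], [[-0.0, -2.1], [-1.0, -3.0], [0.2, -2.7], [-1.1, -5.1]]]
  grip [[580. -13. 111.]] tab [[496. -10.  28.]]
right [ 5.85162e+02 -2.13901e+02 -1.06000e-01] [[[-0.1, -5.3], [1.6, -5.3], [-0.8, -0.1], [-1.7, -3.9]], [[-0.4, -4.8], [-1.9, -3.0], [-1.6, -3.0], [-0.1, -6.1]]]
  grip [[ 585. -214.  111.]] tab [[ 501. -205.   28.]]
```

Run:
```python
from h import *
L=np.array([[-65,75,85],[65,75,85],[65,-75,85],[-65,-75,85]])
S={'left':[(597,38),(714,125),(592,208),(468,122)],'mid':[(403,180),(522,288),(372,375),(262,270)],'right':[(220,325),(323,455),(145,555),(45,425)]}
D={'left':[(230,508),(50,470),(160,318),(325,365)],'mid':[(355,285),(203,250),(285,146),(432,185)],'right':[(430,150),(302,110),(378,33),(497,72)]}
cs,cd=viewer.camera_info('scene'),viewer.camera_info('side')
for n in S:
    s=np.array(S[n])/4+[260,160]; d=np.array(D[n])/3.4+[180,145]
    g=lambda c,z:np.r_[proj(cs,pts(c,L+[0,0,z]))-s,proj(cd,pts(c,L+[0,0,z]))-d]
    f=lambda c:g(c[:3],c[3]).ravel()
    r=least_squares(f,[500,0,0,0],x_scale=[1,1,.01,1],loss='soft_l1'); print(n,r.x.round(3),f(r.x).reshape(2,4,2).round(1).tolist())
    f=lambda c:(g(c[:3],0)+[0,c[3]]).ravel()
    r=least_squares(f,[500,0,0,0],x_scale=[1,1,.01,1],loss='soft_l1'); print('  dv',r.x.round(3),f(r.x).reshape(2,4,2).round(1).tolist())
w=viewer.camera_info('wrist'); print(w, R.from_euler('xyz',w['rotation']).as_matrix().round(2).tolist())
```

```text
left [ 5.80632e+02  2.12241e+02 -1.30000e-02 -1.67830e+01] [[[-2.6, -0.9], [-1.0, -0.9], [-1.5, 2.4], [-1.3, -0.2]], [[-0.8, 3.1], [-1.1, -0.6], [-0.3, 0.9], [-0.7, -1.3]]]
  dv [ 5.77408e+02  2.13775e+02 -1.30000e-02  4.46300e+00] [[[-2.1, -0.7], [-0.3, -0.8], [-1.1, 2.5], [-1.1, -0.1]], [[-0.5, 3.2], [-1.6, -0.6], [-0.3, 0.9], [-0.1, -1.2]]]
mid [ 5.83154e+02 -1.65850e+01 -5.10000e-02 -1.47490e+01] [[[-0.1, -1.7], [-0.1, -2.2], [-0.8, 3.5], [-2.3, 0.2]], [[-0.7, 1.3], [-0.9, 0.1], [0.6, 0.5], [-1.4, -1.6]]]
  dv [ 5.80821e+02 -1.52830e+01 -5.10000e-02  3.85400e+00] [[[0.1, -1.5], [0.3, -1.9], [-0.7, 3.7], [-2.5, 0.3]], [[-0.3, 1.2], [-0.9, 0.0], [0.8, 0.6], [-0.8, -1.6]]]
right [ 5.85189e+02 -2.16827e+02 -1.27000e-01 -1.85900e+01] [[[-0.1, -1.0], [0.5, -0.5], [-2.1, 3.6], [-1.6, -0.5]], [[-0.7, 0.0], [-1.4, 1.3], [-0.5, 1.4], [0.4, -1.2]]]
  dv [ 5.83402e+02 -2.14190e+02 -1.26000e-01  4.47000e+00] [[[0.1, -1.0], [1.0, -0.5], [-2.1, 3.8], [-2.0, -0.4]], [[-0.5, -0.2], [-1.6, 1.2], [-0.5, 1.5], [0.8, -1.3]]]
{'fx': 276.81784865675115, 'fy': 276.81784865675115, 'cx': 320.88450841508643, 'cy': 203.3737017859946, 'origin': array([ 202.22650066, -490.61888238,  384.61107237]), 'rotation': array([-0.26248982,  0.00222129, -1.30992109])} [[0.26, 0.93, 0.25], [-0.97, 0.25, 0.06], [-0.0, -0.26, 0.97]]
```

Residuals fit bevelled lid rims, so these positions are good for the approach. I'll swing over to the left case with the finger line turned along case x.

```bash
python3 -m creep '0.03 0.02 0 0 0 0.12 100;0.03 0.02 0 0 0 0.12 100;0.03 0.02 0 0 0 0.12 100;0.03 0.02 0 0 0 0.12 100;0.03 0.02 0 0 0 0.12 100;0.03 0.02 0 0 0 0.12 100;0.03 0.02 0 0 0 0.12 100;0.03 0.02 0 0 0 0.12 100'; python3 -m creep '0.012 0.036 0 0 0 0.04 100;0.012 0.036 0 0 0 0.04 100;0.012 0.036 0 0 0 0.04 100;0.012 0.036 0 0 0 0.04 100;0.012 0.036 0 0 0 0.04 100;0.012 0.036 0 0 0 0.04 100;0.012 0.036 0 0 0 0.04 100;0.012 0.036 0 0 0 0.04 100'; python3 -m creep '0.013 0.036 0 0 0 0.01 100;0.013 0.036 0 0 0 0.01 100;0.013 0.036 0 0 0 0 100;0.013 0.036 0 0 0 0 100;0.013 0.036 0 0 0 0 100;0.013 0.036 0 0 0 0 100;0.013 0.036 0 0 0 0 100;0.013 0.021 0 0 0 0 100'
```

```text
time: 0.77
tool_pos: [376.6, -345.9, 292.0]
tcp_rot: [-3.141, -0.0, 1.227]
contact_force: [0.2, -0.7, 0.6]
grip_width: 91.8
finger_force: 0.0
time: 1.43
tool_pos: [471.5, -57.3, 292.1]
tcp_rot: [-3.141, -0.0, 1.543]
contact_force: [0.9, 0.2, 0.5]
grip_width: 92.1
finger_force: 0.0
time: 2.1
tool_pos: [575.2, 217.5, 291.7]
tcp_rot: [-3.141, -0.001, 1.563]
contact_force: [0.2, -0.5, 0.4]
grip_width: 92.1
finger_force: 0.0
```

Run:
```python
from h import *
w=viewer.camera_info('wrist'); im=viewer.capture('wrist'); cv2.imwrite('pics/w1.png',im[:,:,::-1]); print(w)
print(proj(w,pts([577,214,-.013],[[0,0,111],[-65,75,85],[65,75,85],[65,-75,85],[-65,-75,85]])))
```

```text
{'fx': 276.81784865675115, 'fy': 276.81784865675115, 'cx': 320.88450841508643, 'cy': 203.3737017859946, 'origin': array([575.30534196, 285.60191837, 384.67966849]), 'rotation': array([-0.26100717,  0.00118952, -0.00749265])}
[[323.38634995 201.94427407]
 [261.42309597 125.69345708]
 [386.09359478 126.40455557]
 [377.68475658 258.04373913]
 [267.75595879 257.43094864]]
```

View pics/w1.png

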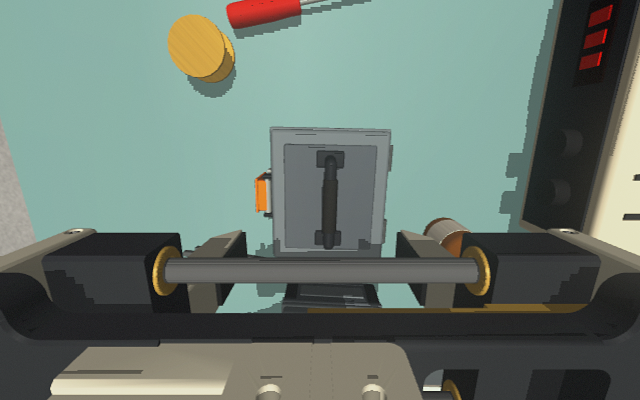

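The wrist view shows the left grip's bar centred at about (329,197). That puts the grip near (583, 219), with yaw around -0.02. I'll descend astride the bar and close.

```bash
python3 -m creep '0.004 0.001 -0.03 0 0 -0.012 100;0.004 0 -0.03 0 0 0 100;0 0 -0.03 0 0 0 100;0 0 -0.025 0 0 0 100;0 0 -0.014 0 0 0 100;0 0 -0.004 0 0 0 100;0 0 0 0 0 0 100'; python3 -m creep '0 0 0 0 0 0 30;0 0 0 0 0 0 0;0 0 0 0 0 0 0;0 0 0 0 0 0 0;0 0 0 0 0 0 0;0 0 0 0 0 0 0;0 0 0 0 0 0 0;0 0 0 0 0 0 0'
```

```text
time: 2.73
tool_pos: [582.8, 214.3, 157.8]
tcp_rot: [-3.139, 0.001, 1.549]
contact_force: [-0.2, -0.1, 0.8]
grip_width: 91.4
finger_force: 0.0
time: 3.4
tool_pos: [583.4, 214.8, 159.3]
tcp_rot: [3.141, -0.0, 1.549]
contact_force: [-0.1, -0.0, -0.4]
grip_width: 43.0
finger_force: 0.0
```

```bash
python3 -m creep '0 0 0 0 0 0 0;0 0 0 0 0 0 0;0 0 0 0 0 0 0;0 0 0 0 0 0 0;0 0 0 0 0 0 0;0 0 0 0 0 0 0;0 0 0 0 0 0 0;0 0 0 0 0 0 0'
```

```text
time: 4.07
tool_pos: [583.7, 214.7, 159.2]
tcp_rot: [3.141, -0.0, 1.549]
contact_force: [2.8, 0.4, -1.5]
grip_width: 11.1
finger_force: 30.0
```

Gripped at 11 mm. Now the gentle tug, along the hinge arc.

```bash
python3 -m creep '0.0004 0 0.0005 0 0 0 0;0.0004 0 0.0005 0 0 0 0;0.0004 0 0.0005 0 0 0 0;0.0004 0 0.0005 0 0 0 0;0 0 0 0 0 0 0;0 0 0 0 0 0 0'; python3 -m creep '0.0004 0 0.0005 0 0 0 0;0.0004 0 0.0005 0 0 0 0;0 0 0 0 0 0 0;0 0 0 0 0 0 0'
```

```text
time: 4.57
tool_pos: [584.5, 214.7, 160.3]
tcp_rot: [-3.14, 0.0, 1.549]
contact_force: [3.4, 1.8, -12.3]
grip_width: 11.4
finger_force: 30.0
time: 4.9
tool_pos: [585.4, 214.7, 161.4]
tcp_rot: [-3.14, 0.0, 1.549]
contact_force: [3.9, 1.5, -18.0]
grip_width: 11.2
finger_force: 30.0
```

The left lid holds: 18 N at 2 mm. I'll lower, release, lift and move above the middle case.

```bash
python3 -m creep '-0.0012 0 -0.0015 0 0 0 0;-0.0012 0 -0.0015 0 0 0 0;0 0 0 0 0 0 60;0 0 0 0 0 0 100;0 0 0 0 0 0 100;0 0 0 0 0 0 100;0 0 0 0 0 0 100;0 0 0 0 0 0 100'; python3 -m creep '0 0 0.01 0 0 0 100;0 0 0.03 0 0 0 100;0 0 0.03 0 0 0 100;0 0 0.03 0 0 0 100;0 0 0.03 0 0 0 100;0 -0.02 0.003 0 0 0 100;0 -0.035 0 0 0 -0.01 100;0 -0.035 0 0 0 -0.01 100'; python3 -m creep '0 -0.035 0 0 0 -0.01 100;0 -0.035 0 0 0 0 100;0 -0.035 0 0 0 0 100;0 -0.027 0 0 0 0 100;0 0 0 0 0 0 100;0 0 0 0 0 0 100'
python3 - <<'E'
from h import *
w=viewer.camera_info('wrist'); im=viewer.capture('wrist'); cv2.imwrite('pics/w2.png',im[:,:,::-1]); print(w['origin'],w['rotation'])
print(proj(w,pts([587,-12,-.05],[[0,0,111],[-65,75,85],[65,75,85]])))
E
```

```text
time: 5.57
tool_pos: [583.5, 214.8, 159.9]
tcp_rot: [3.141, -0.0, 1.549]
contact_force: [-0.5, 0.7, 0.4]
grip_width: 46.2
finger_force: 0.0
time: 6.23
tool_pos: [583.3, 124.7, 294.0]
tcp_rot: [3.139, -0.0, 1.531]
contact_force: [0.5, -0.3, -0.7]
grip_width: 91.5
finger_force: 0.0
time: 6.73
tool_pos: [583.4, -8.6, 293.0]
tcp_rot: [3.141, -0.0, 1.516]
contact_force: [-0.1, 0.7, -0.1]
grip_width: 91.9
finger_force: 0.0
[586.65127936  59.44046075 385.97152906] [-0.26170137 -0.00044488 -0.05488221]
[[324.92352499 201.17454765]
 [262.40055773 125.89944237]
 [386.58882672 125.27039608]]
```

View pics/w2.png

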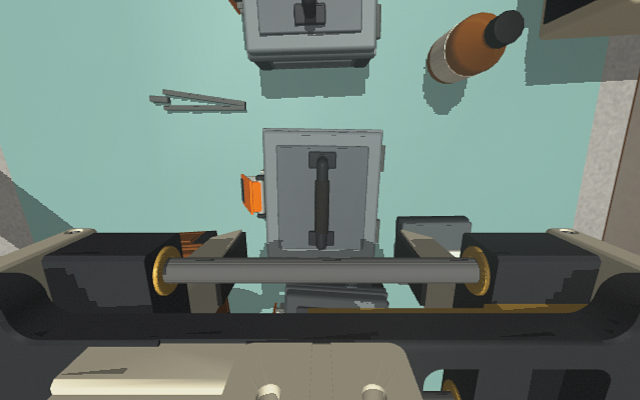

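The middle grip's bar is at about (321,198), directly under the TCP, and the catch stands out at (250,193). I'll descend and grip.

```bash
python3 -m creep '0 0 -0.03 0 0 0 100;0 0 -0.03 0 0 0 100;0 0 -0.03 0 0 0 100;0 0 -0.025 0 0 0 100;0 0 -0.014 0 0 0 50;0 0 -0.005 0 0 0 30;0 0 0 0 0 0 0;0 0 0 0 0 0 0'; python3 -m creep '0 0 0 0 0 0 0;0 0 0 0 0 0 0;0 0 0 0 0 0 0;0 0 0 0 0 0 0;0 0 0 0 0 0 0;0 0 0 0 0 0 0;0 0 0 0 0 0 0;0 0 0 0 0 0 0';  python3 -m creep '0 0 0 0 0 0 0;0 0 0 0 0 0 0;0 0 0 0 0 0 0;0 0 0 0 0 0 0'; python3 -m creep '0.0004 0 0.0005 0 0 0 0;0.0004 0 0.0005 0 0 0 0;0.0004 0 0.0005 0 0 0 0;0.0004 0 0.0005 0 0 0 0;0 0 0 0 0 0 0;0 0 0 0 0 0 0'
```

```text
time: 7.45
tool_pos: [583.9, -6.4, 159.2]
tcp_rot: [3.14, -0.0, 1.52]
contact_force: [0.9, -0.1, 0.3]
grip_width: 69.8
finger_force: 0.0
time: 8.12
tool_pos: [583.4, -7.3, 158.2]
tcp_rot: [3.142, -0.0, 1.519]
contact_force: [-0.9, -1.1, -0.1]
grip_width: 16.4
finger_force: 0.0
time: 8.45
tool_pos: [584.1, -7.4, 158.3]
tcp_rot: [3.14, 0.0, 1.518]
contact_force: [5.0, 0.6, -3.0]
grip_width: 10.7
finger_force: 30.0
time: 8.95
tool_pos: [584.9, -7.4, 159.2]
tcp_rot: [-3.141, 0.0, 1.519]
contact_force: [4.4, -0.6, -8.2]
grip_width: 11.1
finger_force: 30.0
```

```bash
python3 -m creep '0.0008 0 0.001 0 0 0 0;0.0008 0 0.001 0 0 0 0;0.0008 0 0.001 0 0 0 0;0 0 0 0 0 0 0;0 0 0 0 0 0 0'
```

```text
time: 9.37
tool_pos: [586.9, -7.5, 161.5]
tcp_rot: [-3.139, 0.0, 1.519]
contact_force: [5.5, -1.2, -12.2]
grip_width: 11.3
finger_force: 30.0
```

```bash
python3 -m creep '0.0008 0 0.001 0 0 0 0;0.0008 0 0.001 0 0 0 0;0.0008 0 0.001 0 0 0 0;0.0008 0 0.001 0 0 0 0;0 0 0 0 0 0 0;0 0 0 0 0 0 0'
python3 - <<'E'
from h import *
im=viewer.capture('side'); cv2.imwrite('pics/s2.png',cv2.resize(im[145:320,180:350,::-1],None,fx=3.4,fy=3.4,interpolation=cv2.INTER_CUBIC))
E
```

```text
time: 9.87
tool_pos: [590.1, -7.7, 165.3]
tcp_rot: [-3.139, 0.001, 1.519]
contact_force: [5.2, -1.8, -12.7]
grip_width: 11.1
finger_force: 30.0
```

View pics/s2.png

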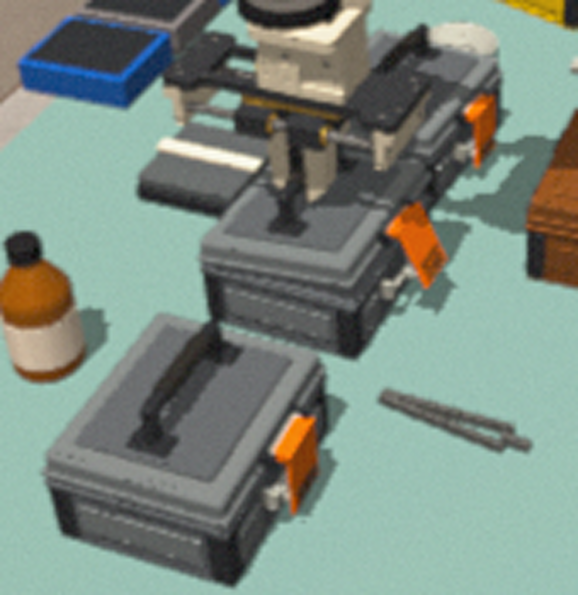

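The middle lid has come up, with a gap at its front, and its catch is loose. I'll let it down fully, release, then move to the right case.

```bash
python3 -m creep '-0.0016 0 -0.002 0 0 0 0;-0.0016 0 -0.002 0 0 0 0;-0.0016 0 -0.002 0 0 0 0;-0.0016 0 -0.002 0 0 0 0;-0.0008 0 -0.001 0 0 0 0;0 0 0 0 0 0 0;0 0 0 0 0 0 60;0 0 0 0 0 0 100'; python3 -m creep '0 0 0 0 0 0 100;0 0 0 0 0 0 100;0 0 0 0 0 0 100;0 0 0 0 0 0 100;0 0 0 0 0 0 100;0 0 0 0 0 0 100;0 0 0.01 0 0 0 100;0 0 0.03 0 0 0 100'; python3 -m creep '0 0 0.03 0 0 0 100;0 0 0.03 0 0 0 100;0 0 0.03 0 0 0 100;0 -0.02 0.005 0 0 0 100;0.001 -0.034 0 0 0 -0.02 100;0.001 -0.034 0 0 0 -0.02 100;0.001 -0.034 0 0 0 -0.02 100;0.001 -0.034 0 0 0 -0.01 100';python3 -m creep '0.001 -0.034 0 0 0 0 100;0.001 -0.014 0 0 0 0 100;0 0 0 0 0 0 100;0 0 0 0 0 0 100'
python3 - <<'E'
from h import *
w=viewer.camera_info('wrist'); im=viewer.capture('wrist'); cv2.imwrite('pics/w3.png',im[:,:,::-1]); print(w['origin'],w['rotation'])
print(proj(w,pts([590,-212,-.13],[[0,0,111],[-65,75,85],[65,75,85]])))
E
```

```text
time: 10.58
tool_pos: [582.9, -7.1, 158.7]
tcp_rot: [-3.141, -0.0, 1.519]
contact_force: [-0.7, 0.8, 0.7]
grip_width: 20.0
finger_force: 0.0
time: 11.25
tool_pos: [581.3, -7.0, 195.2]
tcp_rot: [-3.133, -0.001, 1.519]
contact_force: [-0.1, -0.1, 0.2]
grip_width: 73.3
finger_force: 0.0
time: 11.92
tool_pos: [587.2, -164.6, 294.4]
tcp_rot: [3.141, 0.0, 1.448]
contact_force: [0.2, 0.3, 0.3]
grip_width: 91.6
finger_force: 0.0
time: 12.25
tool_pos: [589.2, -211.4, 293.4]
tcp_rot: [-3.142, -0.001, 1.447]
contact_force: [1.6, 0.0, 0.6]
grip_width: 91.7
finger_force: 0.0
[ 597.32575171 -143.76377142  386.44622449] [-0.26116766  0.0004002  -0.12332371]
[[322.08800191 198.6626178 ]
 [260.39972725 122.64437783]
 [384.66836505 123.50696251]]
```

View pics/w3.png

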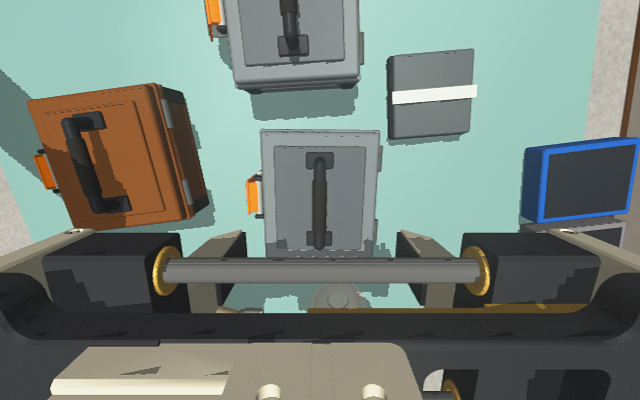

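The right grip's bar is at about (319,199), 2 mm off in x. I'll descend and tug.

```bash
python3 -m creep '-0.002 0 -0.03 0 0 0 100;0 0 -0.03 0 0 0 100;0 0 -0.03 0 0 0 100;0 0 -0.025 0 0 0 100;0 0 -0.014 0 0 0 50;0 0 -0.005 0 0 0 30;0 0 0 0 0 0 0;0 0 0 0 0 0 0'; python3 -m creep '0 0 0 0 0 0 0;0 0 0 0 0 0 0;0 0 0 0 0 0 0;0 0 0 0 0 0 0;0 0 0 0 0 0 0;0 0 0 0 0 0 0;0 0 0 0 0 0 0;0 0 0 0 0 0 0';  python3 -m creep '0 0 0 0 0 0 0;0 0 0 0 0 0 0;0 0 0 0 0 0 0;0 0 0 0 0 0 0'; python3 -m creep '0.0004 0 0.0005 0 0 0 0;0.0004 0 0.0005 0 0 0 0;0.0004 0 0.0005 0 0 0 0;0.0004 0 0.0005 0 0 0 0;0 0 0 0 0 0 0;0 0 0 0 0 0 0'; python3 -m creep '0.0004 0 0.0005 0 0 0 0;0.0004 0 0.0005 0 0 0 0;0 0 0 0 0 0 0;0 0 0 0 0 0 0'
```

```text
time: 12.97
tool_pos: [588.0, -210.4, 160.4]
tcp_rot: [3.14, 0.0, 1.45]
contact_force: [1.5, 0.4, 0.8]
grip_width: 69.5
finger_force: 0.0
time: 13.63
tool_pos: [587.4, -211.3, 159.2]
tcp_rot: [-3.142, -0.0, 1.449]
contact_force: [-0.8, -0.3, 0.2]
grip_width: 16.3
finger_force: 0.0
time: 13.97
tool_pos: [587.3, -211.3, 159.2]
tcp_rot: [-3.141, 0.0, 1.449]
contact_force: [-1.0, -0.0, 0.0]
grip_width: 10.6
finger_force: 30.0
time: 14.47
tool_pos: [588.3, -211.4, 160.4]
tcp_rot: [-3.139, -0.0, 1.449]
contact_force: [-4.1, -3.7, -7.4]
grip_width: 11.1
finger_force: 30.0
time: 14.8
tool_pos: [589.0, -211.4, 161.2]
tcp_rot: [-3.139, -0.0, 1.449]
contact_force: [-3.7, -3.0, -9.1]
grip_width: 10.9
finger_force: 30.0
```

```bash
python3 -m creep '0.0004 0 0.0005 0 0 0 0;0.0004 0 0.0005 0 0 0 0;0.0004 0 0.0005 0 0 0 0;0.0004 0 0.0005 0 0 0 0;0 0 0 0 0 0 0;0 0 0 0 0 0 0'; python3 -m creep '0.0008 0 0.001 0 0 0 0;0.0008 0 0.001 0 0 0 0;0.0008 0 0.001 0 0 0 0;0.0008 0 0.001 0 0 0 0;0 0 0 0 0 0 0;0 0 0 0 0 0 0'
```

```text
time: 15.3
tool_pos: [589.4, -211.5, 161.5]
tcp_rot: [-3.135, -0.001, 1.449]
contact_force: [-5.3, -4.7, -16.9]
grip_width: 11.1
finger_force: 30.0
time: 15.8
tool_pos: [589.9, -211.5, 161.8]
tcp_rot: [-3.126, -0.002, 1.448]
contact_force: [-9.5, -8.8, -31.1]
grip_width: 10.9
finger_force: 30.0
```

The right lid holds: it stopped firmly at 31 N. I'll set it down, release, rise, close the fingers, and turn to stand in front of the middle catch.

```bash
python3 -m creep '-0.0016 0 -0.002 0 0 0 0;-0.0016 0 -0.002 0 0 0 0;-0.0016 0 -0.002 0 0 0 0;-0.0016 0 -0.002 0 0 0 0;-0.0008 0 -0.001 0 0 0 0;0 0 0 0 0 0 0;0 0 0 0 0 0 60;0 0 0 0 0 0 100'; python3 -m creep '0 0 0 0 0 0 100;0 0 0 0 0 0 100;0 0 0 0 0 0 100;0 0 0 0 0 0 100;0 0 0 0 0 0 100;0 0 0 0 0 0 100;0 0 0.01 0 0 0 100;0 0 0.03 0 0 0 100'; python3 -m creep '0 0 0.03 0 0 0 100;0 0 0.03 0 0 0 100;0 0 0.03 0 0 0 100;-0.011 0.0173 0 0 0 -0.116 0;-0.011 0.0173 0 0 0 -0.116 0;-0.011 0.0173 0 0 0 -0.116 0;-0.011 0.0173 0 0 0 -0.116 0;-0.011 0.0173 0 0 0 -0.116 0';python3 -m creep '-0.011 0.0173 0 0 0 -0.116 0;-0.011 0.0173 0 0 0 -0.116 0;-0.011 0.0173 0 0 0 -0.116 0;-0.011 0.0173 0 0 0 -0.116 0;-0.011 0.0173 0 0 0 -0.116 0;-0.011 0.0173 0 0 0 -0.116 0;-0.011 0.0173 0 0 0 -0.116 0;0 0 0 0 0 -0.116 0'
```

```text
time: 16.47
tool_pos: [588.5, -211.2, 160.4]
tcp_rot: [3.138, 0.0, 1.449]
contact_force: [-0.1, -0.3, 0.6]
grip_width: 20.1
finger_force: 0.0
time: 17.13
tool_pos: [585.5, -210.4, 195.8]
tcp_rot: [-3.133, -0.003, 1.449]
contact_force: [0.0, -0.5, -0.8]
grip_width: 73.5
finger_force: 0.0
time: 17.8
tool_pos: [531.8, -124.0, 290.1]
tcp_rot: [3.141, -0.0, 0.863]
contact_force: [-0.1, 1.0, -0.1]
grip_width: 63.1
finger_force: 0.0
time: 18.47
tool_pos: [453.5, -1.3, 290.2]
tcp_rot: [-3.141, 0.0, -0.063]
contact_force: [-0.5, 0.1, 0.5]
grip_width: 9.7
finger_force: 0.0
```

```bash
python3 -m creep '0 0 -0.03 0 0 0 0;0 0 -0.03 0 0 0 0;0 0 -0.03 0 0 0 0;0 0 -0.03 0 0 0 0;0 0 -0.03 0 0 0 0;0 0 -0.03 0 0 0 0;0 0 -0.014 0 0 0 0;0 0 0 0 0 0 0'; python3 -m creep '0.004 0 0 0 0 0 0;0.004 0 0 0 0 0 0;0.004 0 0 0 0 0 0;0.004 0 0 0 0 0 0;0.003 0 0 0 0 0 0;0.002 0 0 0 0 0 0;0 0 0 0 0 0 0'; python3 -m creep '0.003 0 0 0 0 0 0;0.003 0 0 0 0 0 0;0.003 0 0 0 0 0 0;0.002 0 0 0 0 0 0;0 0 0 0 0 0 0'
```

```text
time: 19.13
tool_pos: [454.0, -3.5, 93.1]
tcp_rot: [-3.141, 0.005, -0.059]
contact_force: [-1.0, 0.3, 0.4]
grip_width: 0.4
finger_force: 0.0
time: 19.72
tool_pos: [477.0, -3.7, 95.6]
tcp_rot: [3.141, -0.001, -0.059]
contact_force: [-0.1, -0.2, 0.8]
grip_width: 0.4
finger_force: 0.0
time: 20.13
tool_pos: [487.8, -3.7, 95.2]
tcp_rot: [3.142, -0.0, -0.059]
contact_force: [0.5, 0.4, -0.4]
grip_width: 0.8
finger_force: 0.1
```

```bash
python3 -m creep '0.001 0 0 0 0 0 0;0.001 0 0 0 0 0 0;0.001 0 0 0 0 0 0;0 0 0 0 0 0 0'; python3 -m creep '0.001 0 0 0 0 0 0;0.001 0 0 0 0 0 0;0 0 0 0 0 0 0'; python3 -m creep '0.001 0 0 0 0 0 0;0.001 0 0 0 0 0 0;0 0 0 0 0 0 0'
```

```text
time: 20.47
tool_pos: [488.9, -3.6, 95.2]
tcp_rot: [3.141, 0.004, -0.059]
contact_force: [-7.6, -1.7, 5.4]
grip_width: 0.5
finger_force: 3.6
time: 20.72
tool_pos: [489.1, -3.6, 95.1]
tcp_rot: [3.141, 0.008, -0.059]
contact_force: [-15.4, -2.6, 10.4]
grip_width: 0.4
finger_force: 7.0
time: 20.97
tool_pos: [489.4, -3.6, 95.0]
tcp_rot: [3.141, 0.012, -0.059]
contact_force: [-21.1, -4.8, 16.3]
grip_width: 0.3
finger_force: 10.4
```

A firm stop at about the home position, though with an odd upward force. I'll back off and look.

```bash
python3 -m creep '-0.01 0 0 0 0 0 0;-0.02 0 0 0 0 0 0;-0.02 0 0 0 0 0 0;0 0 0.03 0 0 0 0;0 0 0.035 0 0 0 0;0 0 0.035 0 0 0 0;0 0 0.035 0 0 0 0;0 0 0.035 0 0 0 0'; python3 -m creep '0 -0.03 0 0 0 0 0;0 -0.03 0 0 0 0 0;0 -0.03 0 0 0 0 0;0 -0.03 0 0 0 0 0;0 -0.03 0 0 0 0 0;0 -0.03 0 0 0 0 0'
python3 - <<'E'
from h import *
im=viewer.capture('side'); cv2.imwrite('pics/s3.png',cv2.resize(im[145:320,180:350,::-1],None,fx=3.4,fy=3.4,interpolation=cv2.INTER_CUBIC))
E
```

```text
time: 21.63
tool_pos: [444.4, -3.6, 267.4]
tcp_rot: [3.141, -0.002, -0.059]
contact_force: [1.2, -1.0, -0.6]
grip_width: 0.2
finger_force: 0.0
time: 22.13
tool_pos: [444.5, -185.2, 265.7]
tcp_rot: [3.141, -0.001, -0.059]
contact_force: [0.0, -0.1, -0.0]
grip_width: 0.6
finger_force: 0.0
```

View pics/s3.png

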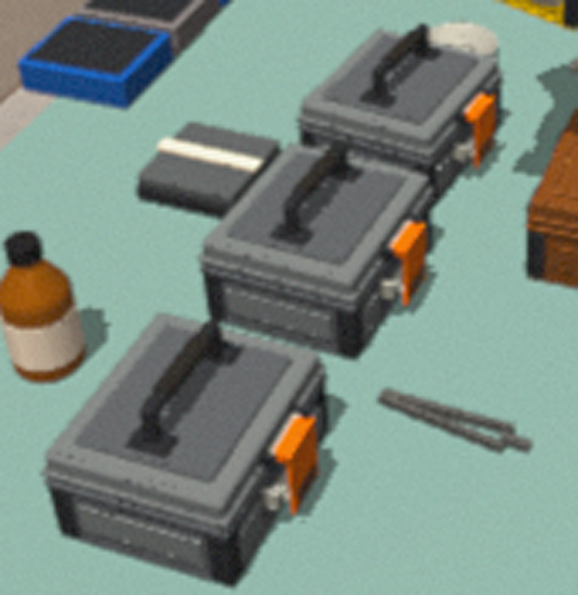

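The middle catch now lies flush like the other two, and lid down. A confirming tug on the middle grip will settle whether it snapped.

```bash
python3 -m creep '0.0107 0.0137 0.004 0 0 0.1214 100;0.0107 0.0137 0.004 0 0 0.1214 100;0.0107 0.0137 0.004 0 0 0.1214 100;0.0107 0.0137 0.004 0 0 0.1214 100;0.0107 0.0137 0.004 0 0 0.1214 100;0.0107 0.0137 0.004 0 0 0.1214 100;0.0107 0.0137 0.003 0 0 0.1214 100;0.0107 0.0137 0 0 0 0.1214 100'; python3 -m creep '0.0107 0.0137 0 0 0 0.1214 100;0.0107 0.0137 0 0 0 0.1214 100;0.0107 0.0137 0 0 0 0.1214 100;0.0107 0.0137 0 0 0 0.1214 100;0.0107 0.0137 0 0 0 0.1214 100;0 0 0 0 0 0 100;0 0 0 0 0 0 100'
```

```text
time: 22.85
tool_pos: [530.9, -73.2, 293.2]
tcp_rot: [3.139, -0.001, 0.918]
contact_force: [-0.1, -0.1, -0.5]
grip_width: 49.1
finger_force: 0.0
time: 23.43
tool_pos: [583.7, -5.0, 292.1]
tcp_rot: [3.141, 0.0, 1.518]
contact_force: [0.7, -0.5, -0.2]
grip_width: 91.4
finger_force: 0.0
```

```bash
python3 -m creep '0 -0.002 -0.03 0 0 0 100;0 0 -0.03 0 0 0 100;0 0 -0.03 0 0 0 100;0 0 -0.025 0 0 0 100;0 0 -0.014 0 0 0 50;0 0 -0.004 0 0 0 30;0 0 0 0 0 0 0;0 0 0 0 0 0 0'; python3 -m creep '0 0 0 0 0 0 0;0 0 0 0 0 0 0;0 0 0 0 0 0 0;0 0 0 0 0 0 0;0 0 0 0 0 0 0;0 0 0 0 0 0 0;0 0 0 0 0 0 0;0 0 0 0 0 0 0';  python3 -m creep '0 0 0 0 0 0 0;0 0 0 0 0 0 0;0 0 0 0 0 0 0;0 0 0 0 0 0 0'; python3 -m creep '0.0004 0 0.0005 0 0 0 0;0.0004 0 0.0005 0 0 0 0;0.0004 0 0.0005 0 0 0 0;0.0004 0 0.0005 0 0 0 0;0 0 0 0 0 0 0;0 0 0 0 0 0 0'; python3 -m creep '0.0004 0 0.0005 0 0 0 0;0.0004 0 0.0005 0 0 0 0;0.0004 0 0.0005 0 0 0 0;0.0004 0 0.0005 0 0 0 0;0 0 0 0 0 0 0;0 0 0 0 0 0 0'
```

```text
time: 24.1
tool_pos: [583.9, -8.1, 160.3]
tcp_rot: [3.14, 0.0, 1.517]
contact_force: [-0.2, -0.1, 0.5]
grip_width: 69.9
finger_force: 0.0
time: 24.77
tool_pos: [583.5, -7.5, 159.2]
tcp_rot: [3.142, 0.0, 1.519]
contact_force: [-0.5, 0.5, 0.7]
grip_width: 16.1
finger_force: 0.0
time: 25.1
tool_pos: [584.1, -7.6, 159.3]
tcp_rot: [3.14, -0.0, 1.519]
contact_force: [4.8, 0.4, -3.1]
grip_width: 10.8
finger_force: 30.0
time: 25.6
tool_pos: [584.7, -7.6, 159.8]
tcp_rot: [-3.14, -0.0, 1.519]
contact_force: [5.6, -1.6, -11.2]
grip_width: 11.0
finger_force: 30.0
time: 26.1
tool_pos: [585.6, -7.7, 160.9]
tcp_rot: [-3.137, -0.0, 1.519]
contact_force: [4.4, -1.0, -16.3]
grip_width: 10.5
finger_force: 30.0
```

```bash
python3 -m creep '0.0008 0 0.001 0 0 0 0;0.0008 0 0.001 0 0 0 0;0.0008 0 0.001 0 0 0 0;0 0 0 0 0 0 0;0 0 0 0 0 0 0'
```

```text
time: 26.52
tool_pos: [586.5, -7.7, 161.7]
tcp_rot: [-3.132, -0.0, 1.519]
contact_force: [4.3, -1.9, -25.0]
grip_width: 11.3
finger_force: 30.0
```

The middle lid now holds: 25 N, stopping at 2.4 mm. I'll lower, release, clear and hand in.

```bash
python3 -m creep '-0.0016 0 -0.002 0 0 0 0;-0.0016 0 -0.002 0 0 0 0;-0.0016 0 -0.002 0 0 0 0;-0.0008 0 -0.001 0 0 0 0;0 0 0 0 0 0 0;0 0 0 0 0 0 60;0 0 0 0 0 0 100;0 0 0 0 0 0 100'; python3 -m creep '0 0 0 0 0 0 100;0 0 0 0 0 0 100;0 0 0 0 0 0 100;0 0 0 0 0 0 100;0 0 0 0 0 0 100;0 0 0.01 0 0 0 100;0 0 0.03 0 0 0 100;0 0 0.03 0 0 0 100'; python3 -m creep '0 0 0.03 0 0 0 100;0 0 0.03 0 0 0 100;0 0 0 0 0 0 100;0 0 0 0 0 0 100'
python3 - <<'E'
from h import *
im=viewer.capture('side'); cv2.imwrite('pics/s4.png',cv2.resize(im[145:320,180:350,::-1],None,fx=3.4,fy=3.4,interpolation=cv2.INTER_CUBIC))
E
```

```text
time: 27.18
tool_pos: [583.6, -7.5, 160.6]
tcp_rot: [3.14, 0.0, 1.519]
contact_force: [0.2, 0.5, -0.3]
grip_width: 26.5
finger_force: 0.0
time: 27.85
tool_pos: [582.8, -7.5, 229.5]
tcp_rot: [-3.138, -0.0, 1.519]
contact_force: [0.1, 0.2, 1.0]
grip_width: 79.7
finger_force: 0.0
time: 28.18
tool_pos: [584.1, -7.6, 291.8]
tcp_rot: [3.137, 0.0, 1.519]
contact_force: [0.2, -0.1, -0.3]
grip_width: 91.8
finger_force: 0.0
```

View pics/s4.png

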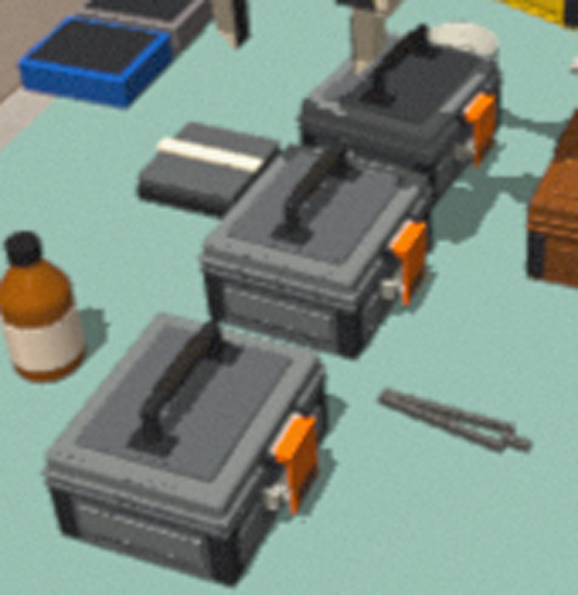

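All three lids are down, the catches are flush, and the tweezers, bottle and tray visible here haven't moved.

```bash
python3 -c "
from plant import order
print(order.close_job())"
```

```text
the job is handed in; nothing more can be done
None
```

I tugged all three cases from left to right: the left and right catches held, and the middle one was loose, so I snapped it home and a second tug held (25 N); all three lids are down and the job is handed in, with no verdict shown.

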